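# Fit the lens in the lamp cell and lock its retaining ring

### The job

Set the smaller glass lens, knob upward, gently into the well in the middle of the lamp cell on the bench, without letting it fall from a height. Then lower the dark retaining ring over it with the ring's two lugs in the two gaps of the cell's rim, and turn the ring clockwise (seen from above) until it comes up against its stops, so that the lugs are locked under the rim. Leave the larger lens where it is.

Things in the scene. Friction and masses are not known exactly. Their poses are not given: they have to be found in the camera images.
- cell: Fixed round grey metal cup, 112 mm wide, rim top at z 33, on a 124 mm square plate. Origin: centre of its underside, z up. Lens well 64 mm wide, floor at z 10, lip at z 16. Rim: two inward flanges (68 mm bore, z 27 to 33) and two gaps 100 deg wide at its +x and -x. Lugs enter the gaps, turn clockwise only, under the flanges; stops at 72 deg from mid-gap. Half turns alike. Lug track 96 mm wide.
- ring: Loose dark steel retaining ring, 0.12 kg, collar up. Disc 58 mm wide, 6 thick, two lugs along its +x and -x (46 deg wide, 86 mm over both); round collar 51 mm wide, bore 42, top at z 40. Origin: centre of underside, z up; half turns alike. Grip collar any way, fingertips 20 mm or more above its underside to clear the rim. Seated on the lens: underside at cell z 18, lugs 3 mm below flanges.
- lens: Smaller frosted glass lens, loose, 0.09 kg, standing left of the cell (may have swapped places with the larger): flange 54 mm wide, 8 thick, and on it a cylindrical knob 28 mm wide, slightly domed, top at z 40. Origin: centre of underside, z up. Grip the knob with fingertips 24 mm or more above the underside, to clear the cell's rim. 5 mm of play all round in the well.
- big_lens: Larger frosted glass lens, loose, which does not fit this cell and is to be left alone: flange 72 mm wide and 8 mm thick, knob 38 mm wide, 34 mm high in all. Origin: centre of the underside; z up.
Mind the look-alikes: they are no part of the job. Leave any purple look-alike of the lens alone.

How it is judged:
On the way:
1. the smaller lens rests upright on the seat of the cell, before the ring is put on (z of lens in the frame of cell below 0.0135 m and horizontal distance between lens and cell below 0.011 m and angle between lens's own z axis and vertical below 0.17 rad and horizontal distance between ring and cell above 0.08 m), for 0.2 s.
At the end, for the whole second after the job is handed in: Smaller lens upright (10 deg) on the seat (within 3.5 mm in height, 11 mm of centre); ring level (10 deg) on it, underside 14 to 22.5 mm above the cell's origin, within 11 mm of centre, turned at least 50 deg clockwise from the gaps, lugs under the flanges; both at rest (z of lens in the frame of cell below 0.0135 m and horizontal distance between each of lens, ring and cell below 0.011 m and angle between each of lens, ring's own z axis and vertical below 0.17 rad and z of ring in the frame of cell between 0.014 and 0.0225 m and angle between the x axis of ring and the x axis of cell, either way round above 0.87 rad and linear speed of each of ring, lens below 0.02 m/s and angular speed of ring below 0.2 rad/s); the robot touches nothing.
It fails at once if the larger lens is moved more than 30 mm (distance of big_lens from where it was at the start of the episode above 0.03 m).
It fails at once if the lens is let go over the cell with its underside more than 25 mm above the seat (horizontal distance between lens and cell below 0.04 m and z of lens in the frame of cell above 0.035 m and contact force between lens and the fingers below 0.05 N).
It also fails if it takes over 69 s, if anything falls off the work surface, if the arm or the gripper's body presses on something with over 40 N, if the wrist force passes 120 N, or if a joint passes its speed limit or range.

### The arm

A 6-joint arm with a two-finger parallel gripper is mounted at the origin on a cart in front of the work surface, level with it; the furniture and walls round the work are solid. World frame = base frame: x ahead of the robot, y to its left, z up, the work surface at z = 0. Lengths are in m, angles in rad, forces in N, time in s.
With the tool pointing down it reaches from about 0.35 to 0.975 m from the base axis. Payload 4.9 kg.
Tool frame: the origin (TCP) lies at the very end of the fingers, on their centre line; the grasp point (between the pads) lies 19 mm behind it; x points along the fingers, z is the direction in which the jaws open and shut, and the axes are right-handed (so a half turn about x gives the same grasp; the last joint's range is limited). The gripper opens to 85 mm and grips with 20 to 120 N. Pads are 22 mm wide; open, the fingers measure 114 mm over their backs; the gripper's body (76 mm by 85 mm) begins 54 mm behind the grasp point. The pads swing forward as they close: fully open they stand 13 mm farther back than shut.
Start: joints at [-1.297, 0.053, 1.613, -0, 1.476, -0.119], TCP at [0.239, -0.577, 0.231] pointing down, gripper open.
Joint ranges: [-3.01, 3.01], [-1.01, 2.22], [0.06, 2.58], [-1.02, 4.17], [0.09, 2.62], [-3.14, 3.14]. Speed limits (rad/s): [2.57, 2.57, 3.14, 3.14, 3.14, 3.14].

### API

Orientations are given as a rotation vector (axis times angle).
In Python, from station import ctrl, imaging gives the robot as it stands. The module is installed in compiled form; this text tells all that it offers.
- The arm moves only by the shell command python3 -m jog 'ROWS' [FORCE]. ROWS is JSON, a list that holds one entry, the list of rows, each a list of 5 numbers: the shift along the tool's x, y, z in m, then the turn about the tool's x in rad, then the closure, from -1 (fully open) to 1 (shut). A call has 1 to 12 rows; each row is the pose to reach, as a shift and turn from the pose measured when the call began, along the tool's axes at that moment; what a row does not reach only later rows make up. A row lasts 1/10 s, in which the tool goes at most 50 mm and 8.59 degrees, less where a joint would pass 70% of its speed; a pose out of reach is approached as far as the arm can. A call with a gripper value outside its range is refused whole. The fingers move at their own pace and stop on an object; FORCE is the grip in N (left out, the last holds). Time passes only in rows, so rows that repeat a pose let the fingers close. It gives the time, the measured TCP pose, the force and the opening at its end, in the units of the state.
- ctrl.get_obs(): the state, without advancing time (a new reading comes with each control period).
- imaging.get_image(name): name is "scene" or "top"; returns a dict with "color" (384x512x3 uint8, red, green, blue), "intrinsics" (3x3 intrinsics, pixels), "R" (3x3) and "t" (3): a world point X has camera coordinates R X + t. Camera axes: x right, y down, z forward; pixel columns grow to the right and rows downward; lengths in m; the calibration is good to about 2 mm. A picture is of the moment at which its call begins. There is no depth.
- ctrl.finish_job(): hands the job in, once; it reports no verdict.
The state is a dict: "t": time; "q": joint angles; "dq": joint speeds; "effort": joint torques, N m; "tool_pos": TCP position; "tool_rot": TCP orientation; "contact_force": force on the tool from outside, world axes, zero at the start; "wrist_torque": the same for the moment, N m; "opening": finger opening in m.
Only numpy, scipy, OpenCV 4.12 (cv2) and the standard library are available. Lean on these libraries where they do the work, as an engineer would, in place of code of your own. Each camera call takes 0.05 s, during which the arm holds its last target.

## Working session

There is one attempt and no reset: what is moved stays moved. The work goes in short steps, Python scripts to look and compute and a shell command to move; the robot and the scene stay as the last step left them, time stands still between calls to the robot, and variables do not carry over. Pictures are saved under pics/ and viewed, and the job is handed in when it is done.

```bash
mkdir -p pics; ls; python3 - <<'E'
from station import ctrl, imaging
import cv2
o=ctrl.get_obs(); print({k:(v if not hasattr(v,'tolist') else [round(x,4) for x in v.tolist()]) for k,v in o.items()})
for n in ("scene","top"):
    d=imaging.get_image(n); cv2.imwrite(f"pics/{n}0.png",d["color"][:,:,::-1]); print(n,d["intrinsics"],d["R"],d["t"])
E
```

```text
pics
{'t': 0.0, 'q': [-1.297, 0.0534, 1.6143, 0.0, 1.476, -0.119], 'dq': [-0.0002, 0.0029, -0.0007, 0.0024, -0.0003, -0.0007], 'effort': [-0.0025, -39.3686, -37.0179, -0.0002, 0.0071, 0.0], 'tool_pos': [0.2391, -0.5768, 0.23], 'tool_rot': [0.9165, 1.3714, -0.9143], 'contact_force': [0.096, -0.2573, -0.3749], 'wrist_torque': [0.0255, -0.0105, -0.0074], 'opening': 0.08572479475246075}
scene [[414.94129247   0.         250.56755345]
 [  0.         414.94129247 196.25948815]
 [  0.           0.           1.        ]] [[-0.60364752 -0.79706867  0.01706447]
 [-0.6106089   0.44846108 -0.65271696]
 [ 0.51260749 -0.4044307  -0.75740965]] [0.32490692 0.3898913  0.91800923]
top [[349.71216956   0.         257.31692197]
 [  0.         349.71216956 197.93015901]
 [  0.           0.           1.        ]] [[-0.01966666 -0.99980439  0.00209964]
 [-0.98303286  0.01895361 -0.18244771]
 [ 0.18237222 -0.00565215 -0.98321332]] [-0.02908506  0.58122156  0.86134963]
```

View pics/scene0.png

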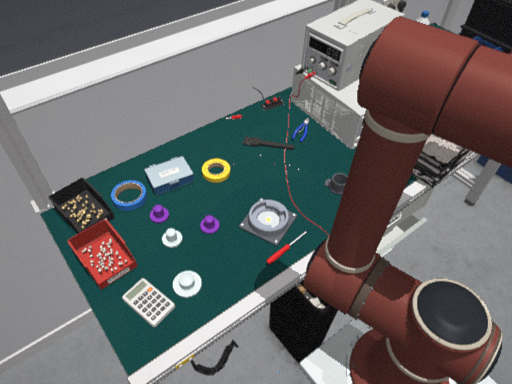

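View pics/top0.png

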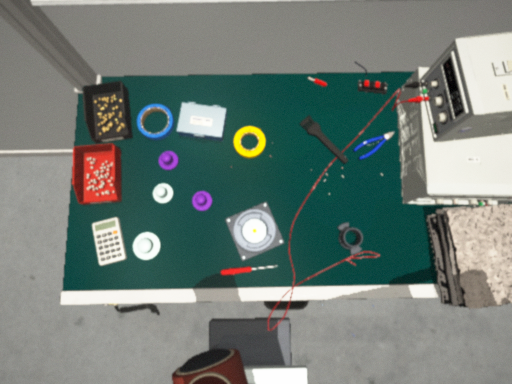

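Candidates for the lens in top: white (163,193), white larger (147,245), purple (168,159) and (202,200). For the ring: dark two-lugged ring at (350,237), against the yellow (250,141) and blue (155,120) tape rolls. I take the white one at (163,193) as the lens and the dark one at (350,237) as the ring, and check both in close crops.

```bash
python3 - <<'E'
import cv2, numpy as np
a=cv2.imread('pics/top0.png')
def c(x,y,w,h,s): return cv2.resize(a[y:y+h,x:x+w],None,fx=s,fy=s,interpolation=cv2.INTER_CUBIC)
l=c(125,140,95,125,4); r=np.vstack([c(215,190,80,80,4)[:250],c(315,205,80,62,4)[:248]])
r=cv2.resize(r,(320,500)); cv2.imwrite('pics/crop0.png',np.hstack([l,r]))
E
```

```text
(no output)
```

View pics/crop0.png

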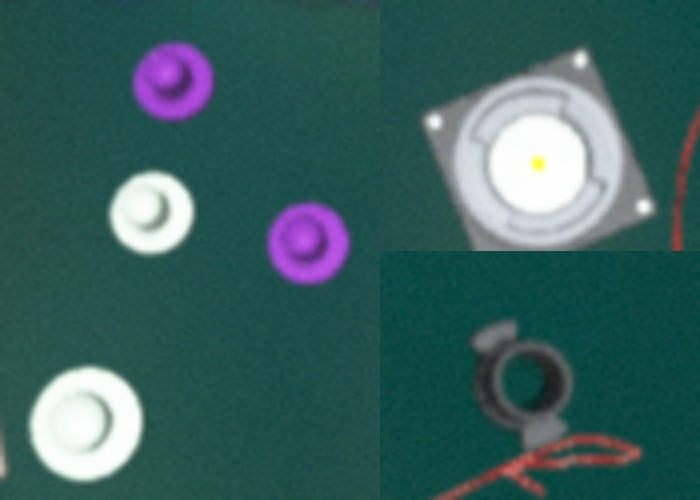

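```bash
cat > h.py <<'E'
import numpy as np, cv2, sys
from station import ctrl, imaging
def grab(n,save=None):
    d=imaging.get_image(n)
    if save: cv2.imwrite(f'pics/{save}.png',d['color'][:,:,::-1])
    return d
def ray(d,uv,z):
    K,R,t=map(np.array,(d['intrinsics'],d['R'],d['t']))
    uv=np.atleast_2d(uv).astype(float)
    r=np.c_[uv,np.ones(len(uv))]@np.linalg.inv(K).T@R
    C=-R.T@t
    return C+r*((z-C[2])/r[:,2])[:,None]
def proj(d,X):
    K,R,t=map(np.array,(d['intrinsics'],d['R'],d['t']))
    p=(np.atleast_2d(X)@R.T+t)@K.T
    return p[:,:2]/p[:,2:]
def circfit(P):
    A=np.c_[2*P,np.ones(len(P))]; s=np.linalg.lstsq(A,(P**2).sum(1),rcond=None)[0]
    return s[:2],np.sqrt(s[2]+s[:2]@s[:2])
def rectify(d,c,z,half=0.075,n=500):
    # world-metric picture at plane z: up = +x, left = +y
    g=np.linspace(half,-half,n); Y,X=np.meshgrid(g,g)
    P=np.c_[X.ravel()+c[0],Y.ravel()+c[1],np.full(n*n,z)]
    m=proj(d,P).reshape(n,n,2).astype(np.float32)
    return cv2.remap(d['color'],m[...,0],m[...,1],cv2.INTER_CUBIC)[:,:,::-1]
E
python3 - <<'E'
from h import *
for n in ('top','scene'):
    d=grab(n); hsv=cv2.cvtColor(d['color'],cv2.COLOR_RGB2HSV)
    m=((hsv[...,1]<70)&(hsv[...,2]>110)).astype(np.uint8)*255
    for nm,g in (('lens',(163,193) if n=='top' else (172,238)),('big',(147,245) if n=='top' else (187,285))):
        k,lab,st,cen=cv2.connectedComponentsWithStats(m)
        i=lab[g[1],g[0]]; cs,_=cv2.findContours((lab==i).astype(np.uint8),cv2.RETR_EXTERNAL,cv2.CHAIN_APPROX_NONE)
        cn=max(cs,key=cv2.contourArea)[:,0,:]
        P=ray(d,cn,0.008)[:,:2]; c,r=circfit(P); res=np.hypot(*(P-c).T)-r
        print(n,nm,'area',st[i,4],c.round(4),'r',r.round(4),'res',np.abs(res).max().round(4), st[i,:4])
d=grab('top')
print('cell guess',ray(d,(254.5,230.5),0.033),'ring guess',ray(d,(350,238),0.006))
c=ray(d,(254.5,230.5),0.033)[0]; cv2.imwrite('pics/rc.png',rectify(d,c,0.033))
c=ray(d,(350,238),0.006)[0]; cv2.imwrite('pics/rr.png',rectify(d,c,0.006))
cv2.imwrite('pics/rcrr.png',np.hstack([cv2.imread('pics/rc.png'),cv2.imread('pics/rr.png')])[:, :][::1, ::1])
a=cv2.imread('pics/rcrr.png'); cv2.imwrite('pics/rcrr.png',cv2.resize(a,(800,400)))
E
```

```text
top lens area 362 [0.6082 0.2199] r 0.0286 res 0.0019 [152 183  22  21]
top big area 665 [0.4654 0.2595] r 0.0376 res 0.0016 [132 231  29  30]
scene lens area 316 [0.6067 0.2191] r 0.0291 res 0.0055 [162 228  21  20]
scene big area 648 [0.4624 0.259 ] r 0.037 res 0.0019 [172 270  30  28]
cell guess [[ 0.49738187 -0.03139488  0.033     ]] ring guess [[ 0.47458922 -0.28855052  0.006     ]]
```

View pics/rcrr.png

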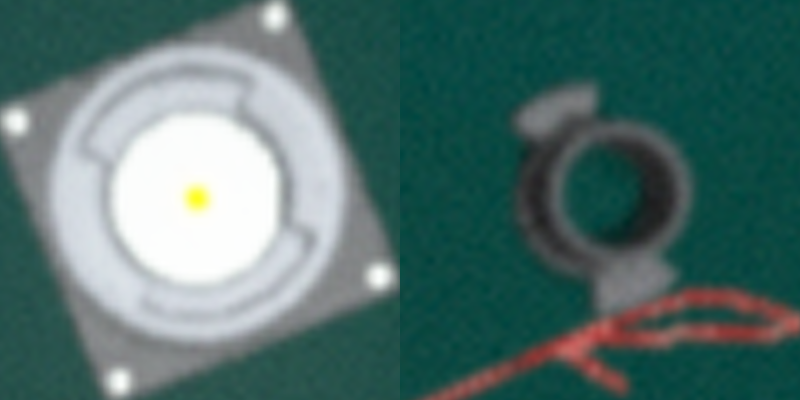

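```bash
cat >> h.py <<'E'
from scipy.spatial.transform import Rotation as Rot
def state(p=True):
    o=ctrl.get_obs(); R=Rot.from_rotvec(o['tool_rot']).as_matrix()
    if p: print('t',round(o['t'],2),'tcp',np.round(o['tool_pos'],4),'x',R[:,0].round(3),'jaw yaw',np.degrees(np.arctan2(R[1,2],R[0,2])).round(2),'F',np.round(o['contact_force'],2),'Tq',np.round(o['wrist_torque'],3),'open',round(o['opening'],4),'q',np.round(o['q'],3))
    return o,R
def delta(X):
    o,R=state(False); return (R.T@(np.array(X)-o['tool_pos'])).round(4)
E
python3 - <<'E'
from h import *
state(); print('to above lens',delta([0.6075,0.2195,0.1]))
for n in ('top','scene'):
    d=grab(n); im=d['color']; hsv=cv2.cvtColor(im,cv2.COLOR_RGB2HSV)
    if n=='top':
        # plate dots
        g=cv2.cvtColor(im,cv2.COLOR_RGB2GRAY)
        k,lab,st,cen=cv2.connectedComponentsWithStats((g>200).astype(np.uint8))
        for i in range(1,k):
            P=ray(d,cen[i],0.006)[0]
            if np.hypot(P[0]-.4999,P[1]+.03)<.1: print('dot',st[i,4],cen[i].round(1),P.round(4))
    # ring: grey non green dark
    c0=np.array([0.4755,-0.287]) 
    m=(hsv[...,1]<60).astype(np.uint8)*255
    u=proj(d,[[*c0,0.01]])[0].round(1); print(n,'ring px',u)
    x,y=u.astype(int); cv2.imwrite(f'pics/ring_{n}.png',cv2.resize(np.hstack([im[y-25:y+25,x-25:x+25,::-1],cv2.cvtColor(m[y-25:y+25,x-25:x+25],cv2.COLOR_GRAY2BGR)]),None,fx=8,fy=8,interpolation=cv2.INTER_CUBIC))
a=[cv2.imread(f'pics/ring_{n}.png') for n in('top','scene')]; cv2.imwrite('pics/ring.png',cv2.resize(np.vstack(a),(600,600)))
E
```

```text
t 0.25 tcp [ 0.2391 -0.5771  0.2307] x [-0.     0.001 -1.   ] jaw yaw -67.49 F [-0.6   0.29 -0.9 ] Tq [-0.026  0.002 -0.002] open 0.0854 q [-1.297  0.053  1.614 -0.     1.476 -0.119]
to above lens [ 0.1314  0.6452 -0.5948]
dot 4 [264.5 204.5] [ 0.5706 -0.06    0.006 ]
dot 2 [259.5 211. ] [ 0.5529 -0.0459  0.006 ]
dot 960 [254.3 231.1] [ 0.4982 -0.0306  0.006 ]
dot 7 [228.3 220. ] [0.5298 0.0395 0.006 ]
dot 2 [237.5 219.5] [0.5307 0.0144 0.006 ]
dot 7 [280.3 241. ] [ 0.4702 -0.1002  0.006 ]
dot 7 [243.3 257. ] [ 4.297e-01 -1.000e-04  6.000e-03]
dot 8 [261.  267.4] [ 0.4016 -0.0468  0.006 ]
top ring px [349.8 237.6]
scene ring px [337.7 184.6]
```

View pics/ring.png

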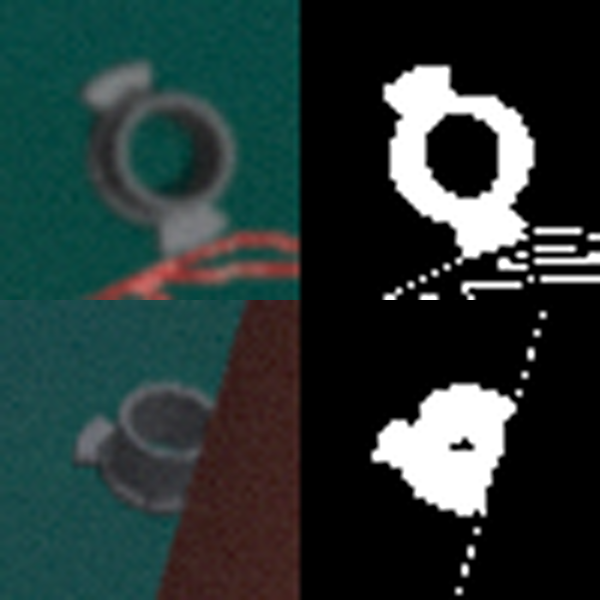

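The crop shows the plain dark ring with lugs up-left and down-right, about 24° yaw; the cable passes its lower lug, at about (355,249) in top. The cell is at (0.500,-0.030) with yaw 21.8° and the small lens at (0.6075,0.2195). Next I move toward the lens.

```bash
python3 -m jog '[[[0,0.03,-0.028,0,-1],[0,0.065,-0.06,0,-1],[0,0.1,-0.092,0,-1],[0,0.135,-0.124,0,-1],[0,0.17,-0.157,0,-1],[0,0.205,-0.189,0,-1],[0,0.24,-0.221,0,-1],[0,0.275,-0.254,0,-1],[0,0.31,-0.286,0,-1],[0,0.345,-0.318,0,-1],[0,0.38,-0.35,0,-1],[0,0.41,-0.378,0,-1]]]' 40; python3 - <<'E'
from h import *
state(); print(delta([0.6075,0.2195,0.1]))
E
```

```text
t: 1.55
tool_pos: [0.4739, -0.0689, 0.2315]
tool_rot: [0.915, 1.37, -0.914]
contact_force: [0.5, -0.8, 0.1]
opening: 0.0854
t 1.55 tcp [ 0.4739 -0.0689  0.2315] x [ 0.001  0.    -1.   ] jaw yaw -67.44 F [ 0.5  -0.75  0.06] Tq [ 0.004 -0.03   0.031] open 0.0854 q [-3.000e-01 -3.100e-01  1.942e+00  1.000e-03  1.508e+00  8.770e-01]
[ 0.1318  0.2339 -0.2151]
```

```bash
python3 -m jog '[[[0,0.03,-0.028,0,-1],[0.01,0.06,-0.055,0,-1],[0.02,0.09,-0.083,0,-1],[0.03,0.12,-0.11,0,-1],[0.045,0.15,-0.138,0,-1],[0.06,0.18,-0.166,0,-1],[0.08,0.21,-0.193,0,-1],[0.1,0.225,-0.207,0,-1],[0.12,0.234,-0.215,0,-1],[0.132,0.234,-0.215,0,-1],[0.132,0.234,-0.215,0,-1]]]' 40; python3 - <<'E'
from h import *
state(); print(delta([0.6075,0.2195,0.025]))
grab('scene','s1'); d=grab('top','t1')
a=cv2.imread('pics/s1.png')[190:300,110:230]; b=cv2.imread('pics/t1.png')[140:270,100:240]
cv2.imwrite('pics/v1.png',np.hstack([cv2.resize(a,(400,367)),cv2.resize(b,(395,367))]))
E
```

```text
t: 2.65
tool_pos: [0.6059, 0.2189, 0.0971]
tool_rot: [0.912, 1.373, -0.917]
contact_force: [-0.9, -0.2, -0.4]
opening: 0.0853
t 2.65 tcp [0.6059 0.2189 0.0971] x [-0.004 -0.001 -1.   ] jaw yaw -67.43 F [-0.86 -0.16 -0.39] Tq [-0.041  0.044  0.027] open 0.0853 q [ 0.231  0.212  1.67  -0.     1.263  1.408]
[0.0721 0.002  0.0001]
```

View pics/v1.png

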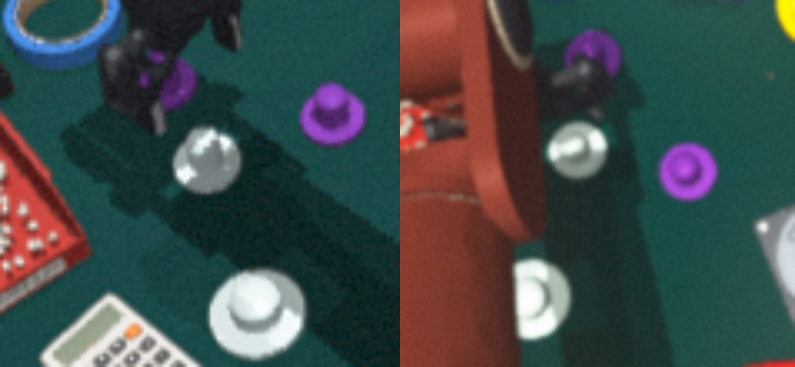

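```bash
python3 - <<'E'
from h import *
o,R=state()
for n in ('scene','top'):
    d=grab(n,'p_'+n); im=d['color'][:,:,::-1].copy()
    P=[o['tool_pos'], o['tool_pos']+R[:,2]*.0425-R[:,0]*.013, o['tool_pos']-R[:,2]*.0425-R[:,0]*.013,[0.6075,.2195,0.008],[0.6075,.2195,0.04]]
    for p,c in zip(proj(d,P),[(0,255,255),(0,255,0),(0,255,0),(0,0,255),(255,0,0)]):
        print(n,p.round(1)); cv2.circle(im,tuple(int(v) for v in p.round()),1,c,-1)
    p=proj(d,P)[0].astype(int); cv2.imwrite(f'pics/q_{n}.png',cv2.resize(im[p[1]-50:p[1]+50,p[0]-50:p[0]+50],(400,400),interpolation=cv2.INTER_NEAREST))
cv2.imwrite('pics/q.png',np.hstack([cv2.imread('pics/q_scene.png'),cv2.imread('pics/q_top.png')]))
E
```

```text
t 2.75 tcp [0.6076 0.2188 0.1002] x [ 0.001  0.    -1.   ] jaw yaw -67.48 F [-0.33  0.41  0.27] Tq [ 0.009 -0.009  0.007] open 0.0858 q [ 0.23   0.21   1.668 -0.     1.263  1.408]
scene [167.  216.4]
scene [176.4 202.2]
scene [155.7 224.7]
scene [171.3 237.3]
scene [169.8 230.4]
top [153.3 185.8]
top [167.9 177.9]
top [135.5 191.5]
top [162.7 193.1]
top [159.6 190.8]
```

View pics/q.png

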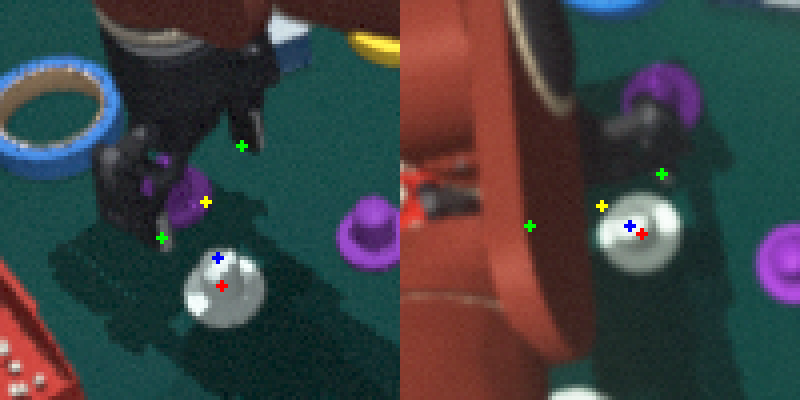

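```bash
python3 -m jog '[[[0.025,0,0,0,-1],[0.05,0,0,0,-1],[0.07,0,0,0,-1],[0.076,0,0,0,-1],[0.076,0,0,0,-0.2],[0.076,0,0,0,1],[0.076,0,0,0,1],[0.076,0,0,0,1],[0.076,0,0,0,1],[0.076,0,0,0,1],[0.076,0,0,0,1],[0.076,0,0,0,1]]]' 40; python3 - <<'E'
from h import *
state()
for n in ('scene','top'):
    d=grab(n,'g_'+n); p=proj(d,[[.6075,.2195,.03]])[0].astype(int)
    cv2.imwrite(f'pics/q_{n}.png',cv2.resize(d['color'][p[1]-40:p[1]+40,p[0]-40:p[0]+40,::-1],(400,400),interpolation=cv2.INTER_CUBIC))
cv2.imwrite('pics/g.png',np.hstack([cv2.imread('pics/q_scene.png'),cv2.imread('pics/q_top.png')]))
E
```

```text
t: 4.05
tool_pos: [0.6098, 0.2193, 0.0272]
tool_rot: [0.918, 1.366, -0.911]
contact_force: [-1.7, -1.4, 5.6]
opening: 0.0253
t 4.05 tcp [0.6098 0.2193 0.0272] x [ 0.006  0.001 -1.   ] jaw yaw -67.49 F [-1.7  -1.44  5.56] Tq [-0.044  0.155 -0.028] open 0.0253 q [ 0.23   0.3    1.696 -0.     1.14   1.408]
```

View pics/g.png

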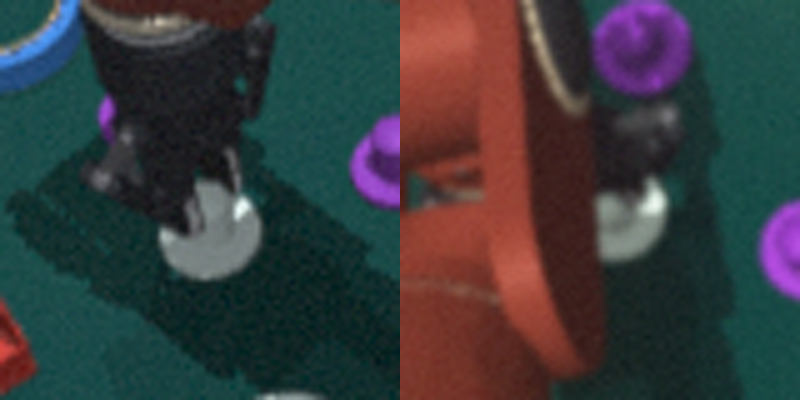

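```bash
python3 -m jog '[[[0,0,0,0,1],[-0.005,0,0,0,1],[-0.01,0,0,0,1],[-0.015,0,0,0,1],[-0.015,0,0,0,1]]]' 40; python3 - <<'E'
from h import *
state()
for n in ('scene','top'):
    d=grab(n,'g_'+n); p=proj(d,[[.6075,.2195,.03]])[0].astype(int)
    cv2.imwrite(f'pics/q_{n}.png',cv2.resize(d['color'][p[1]-40:p[1]+40,p[0]-40:p[0]+40,::-1],(400,400),interpolation=cv2.INTER_CUBIC))
cv2.imwrite('pics/g2.png',np.hstack([cv2.imread('pics/q_scene.png'),cv2.imread('pics/q_top.png')]))
E
```

```text
t: 4.65
tool_pos: [0.6104, 0.2194, 0.0434]
tool_rot: [0.919, 1.364, -0.91]
contact_force: [0.8, 0.6, -0.6]
opening: 0.0255
t 4.65 tcp [0.6104 0.2194 0.0434] x [ 0.007  0.002 -1.   ] jaw yaw -67.49 F [ 0.78  0.56 -0.57] Tq [ 0.042 -0.009  0.064] open 0.0255 q [ 0.23   0.279  1.691 -0.     1.164  1.408]
```

View pics/g2.png

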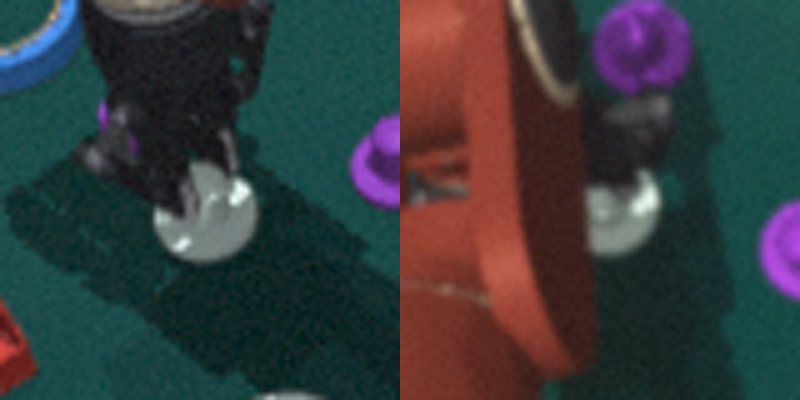

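```bash
python3 - <<'E'
from h import *
o,R=state(); print(R.round(3)); print(delta([0.502,-0.0295,0.11]))
E
```

```text
t 4.75 tcp [0.6098 0.2193 0.0425] x [ 0.006  0.001 -1.   ] jaw yaw -67.49 F [ 0.22 -0.14 -0.81] Tq [ 0.004  0.039 -0.004] open 0.0252 q [ 0.23   0.28   1.692 -0.     1.164  1.408]
[[ 0.006  0.924  0.383]
 [ 0.001  0.383 -0.924]
 [-1.     0.006  0.001]]
[-0.0685 -0.1944  0.1886]
```

```bash
python3 -m jog '[[[-0.025,0,0,0,1],[-0.05,0,0,0,1],[-0.07,-0.012,0.012,0,1],[-0.08,-0.035,0.034,0,1],[-0.08,-0.06,0.058,0,1],[-0.08,-0.09,0.087,0,1],[-0.08,-0.12,0.116,0,1],[-0.08,-0.15,0.145,0,1],[-0.078,-0.175,0.17,0,1],[-0.075,-0.188,0.182,0,1],[-0.07,-0.194,0.188,0,1],[-0.068,-0.194,0.189,0,1]]]' 40; python3 - <<'E'
from h import *
o,R=state(); o,R=state(); print(delta([0.502,-0.0295,0.0372]))
for n in ('scene','top'):
    d=grab(n,'c_'+n); im=d['color'][:,:,::-1].copy()
    p=proj(d,[[.5,-.03,.06]])[0].astype(int)
    cv2.imwrite(f'pics/q_{n}.png',cv2.resize(im[p[1]-45:p[1]+45,p[0]-45:p[0]+45],(400,400),interpolation=cv2.INTER_CUBIC))
cv2.imwrite('pics/c.png',np.hstack([cv2.imread('pics/q_scene.png'),cv2.imread('pics/q_top.png')]))
state()
E
```

```text
t: 5.95
tool_pos: [0.5019, -0.0301, 0.1087]
tool_rot: [0.919, 1.366, -0.912]
contact_force: [0.7, 0.9, -0.8]
opening: 0.0253
t 5.95 tcp [ 0.5019 -0.0301  0.1087] x [ 0.005  0.002 -1.   ] jaw yaw -67.57 F [ 0.69  0.93 -0.78] Tq [0.017 0.01  0.038] open 0.0253 q [-0.21  -0.137  2.009  0.003  1.265  0.969]
t 5.95 tcp [ 0.5019 -0.0301  0.1087] x [ 0.005  0.002 -1.   ] jaw yaw -67.57 F [ 0.69  0.93 -0.78] Tq [0.017 0.01  0.038] open 0.0253 q [-0.21  -0.137  2.009  0.003  1.265  0.969]
[ 0.0715 -0.0001 -0.0005]
t 6.05 tcp [ 0.5025 -0.0292  0.1089] x [ 0.005  0.002 -1.   ] jaw yaw -67.48 F [-0.29 -0.17 -0.44] Tq [ 0.037 -0.03  -0.056] open 0.0251 q [-0.208 -0.136  2.008  0.003  1.265  0.969]
```

View pics/c.png

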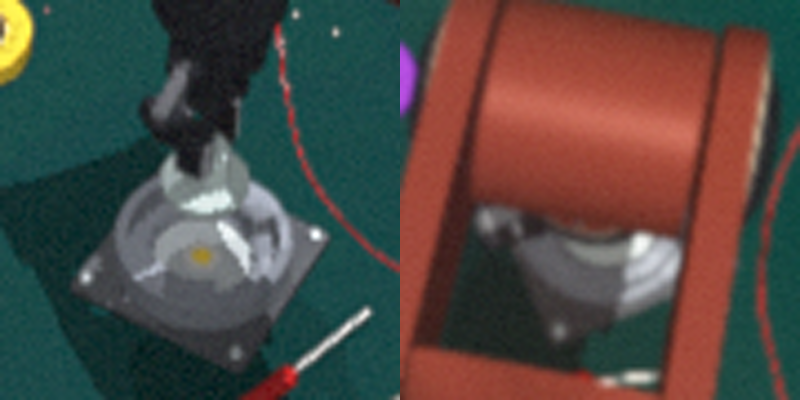

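```bash
python3 - <<'E'
from h import *
o,R=state()
d=grab('scene'); im=d['color'][:,:,::-1].copy()
z=o['tool_pos'][2]-.0272; a=np.linspace(0,2*np.pi,40)
p0=proj(d,[[.5,-.03,.06]])[0].astype(int)-np.array([30,45])
big=cv2.resize(im[p0[1]:p0[1]+70,p0[0]:p0[0]+60],None,fx=8,fy=8,interpolation=cv2.INTER_CUBIC)
for zz,c in ((z,(0,0,255)),(z+.008,(0,255,255))):
    q=proj(d,np.c_[.5+.027*np.cos(a),-.0302+.027*np.sin(a),np.full(40,zz)])
    for v in q: cv2.circle(big,tuple(((v-p0+.5)*8).astype(int).tolist()),1,c,-1)
cv2.imwrite('pics/c2.png',big)
E
```

```text
t 6.05 tcp [ 0.5025 -0.0292  0.1089] x [ 0.005  0.002 -1.   ] jaw yaw -67.48 F [-0.29 -0.17 -0.44] Tq [ 0.037 -0.03  -0.056] open 0.0251 q [-0.208 -0.136  2.008  0.003  1.265  0.969]
```

View pics/c2.png

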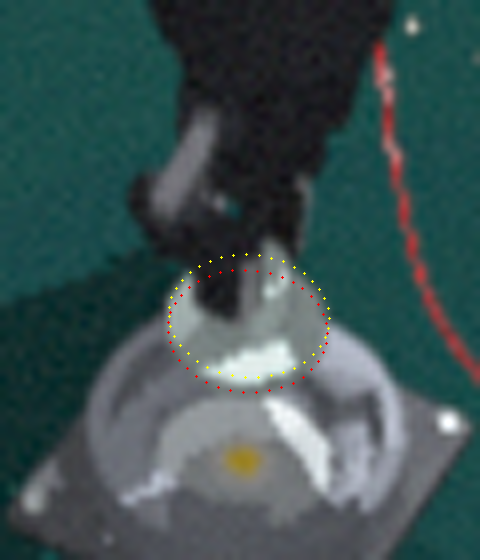

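The lens hangs level over the well (scene ≈ (246,163)); its outline matches the outline predicted for the cell centre to about 1 mm. Lowering it now.

```bash
python3 -m jog '[[[0.012,0,0,0,1],[0.026,0,0,0,1],[0.04,0,0,0,1],[0.05,0,0,0,1],[0.057,0,0,0,1],[0.062,0,0,0,1],[0.066,0,0,0,1],[0.069,0,0,0,1],[0.07,0,0,0,1],[0.07,0,0,0,1]]]' 40; python3 - <<'E'
from h import *
state()
d=grab('scene','d1'); p=proj(d,[[.5,-.03,.04]])[0].astype(int)
cv2.imwrite('pics/d1c.png',cv2.resize(d['color'][p[1]-45:p[1]+45,p[0]-45:p[0]+45,::-1],(500,500),interpolation=cv2.INTER_CUBIC)); state()
E
```

```text
t: 7.1
tool_pos: [0.5033, -0.0289, 0.0394]
tool_rot: [0.918, 1.366, -0.91]
contact_force: [0.1, 0.4, -0.8]
opening: 0.0253
t 7.1 tcp [ 0.5033 -0.0289  0.0394] x [ 0.006  0.002 -1.   ] jaw yaw -67.45 F [ 0.08  0.38 -0.81] Tq [ 0.021  0.019 -0.005] open 0.0253 q [-0.207 -0.035  2.043  0.003  1.128  0.969]
t 7.15 tcp [ 0.5034 -0.0289  0.0395] x [ 0.006  0.002 -1.   ] jaw yaw -67.45 F [ 1.1  -0.06 -0.59] Tq [-0.038  0.09  -0.036] open 0.0255 q [-0.207 -0.035  2.043  0.003  1.128  0.969]
```

View pics/d1c.png

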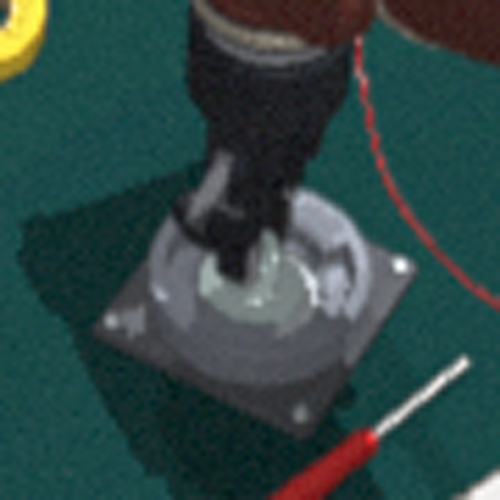

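```bash
python3 -m jog '[[[0.001,0,0,0,1],[0.002,0,0,0,1],[0.002,0,0,0,1]]]' 40; python3 -m jog '[[[0.001,0,0,0,1],[0.001,0,0,0,1]]]' 40
```

```text
t: 7.45
tool_pos: [0.5033, -0.0289, 0.0375]
tool_rot: [0.918, 1.366, -0.91]
contact_force: [0.5, 0.1, -0.3]
opening: 0.0258
t: 7.65
tool_pos: [0.5036, -0.029, 0.0373]
tool_rot: [0.918, 1.366, -0.91]
contact_force: [-2.1, -0.6, 5.1]
opening: 0.0254
```

Contact at the expected height (TCP 37.3 mm, 5 N upward). Release, then lift.

```bash
python3 -m jog '[[[0,0,0,0,0.4],[0,0,0,0,0],[0,0,0,0,-0.4],[0,0,0,0,-1],[0,0,0,0,-1],[-0.01,0,0,0,-1],[-0.035,0,0,0,-1],[-0.07,0,0,0,-1],[-0.11,0,0,0,-1],[-0.15,0,0,0,-1],[-0.17,0,0,0,-1],[-0.17,0,0,0,-1]]]' 40; python3 - <<'E'
from h import *
state(); print(delta([0.4755,-0.287,0.15]))
d=grab('scene','e1'); p=proj(d,[[.5,-.03,.03]])[0].astype(int)
cv2.imwrite('pics/e1c.png',cv2.resize(d['color'][p[1]-45:p[1]+45,p[0]-45:p[0]+45,::-1],(500,500),interpolation=cv2.INTER_CUBIC))
E
```

```text
t: 8.85
tool_pos: [0.5049, -0.0297, 0.2128]
tool_rot: [0.92, 1.357, -0.906]
contact_force: [0.4, -0.4, 1.2]
opening: 0.085
t 8.85 tcp [ 0.5049 -0.0297  0.2128] x [ 0.015 -0.    -1.   ] jaw yaw -67.44 F [ 0.44 -0.38  1.16] Tq [0.001 0.056 0.024] open 0.085 q [-0.208 -0.237  1.915  0.003  1.449  0.969]
[ 0.0624 -0.1268  0.2259]
```

View pics/e1c.png

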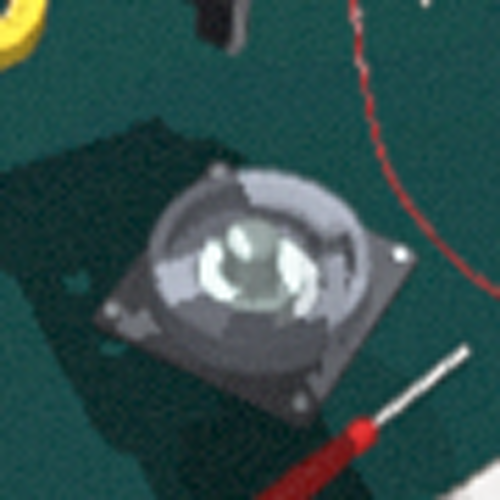

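The lens sits upright in the well (scene crop, centred in the cup). Now the ring's position from the first top picture.

```bash
python3 - <<'E'
from h import *
d=grab('top'); im=cv2.imread('pics/top0.png'); g=cv2.cvtColor(im,cv2.COLOR_BGR2HSV)
hsv=g; x0,y0=349,237
m=np.zeros(g.shape[:2],np.uint8); m[y0-22:y0+17,x0-22:x0+25]=((hsv[...,1]<60)*255)[y0-22:y0+17,x0-22:x0+25]
# right-hand outer edge of collar top (z 0.04) : sub-arc away from lugs
cs,_=cv2.findContours(m,cv2.RETR_CCOMP,cv2.CHAIN_APPROX_NONE); cn=max(cs,key=cv2.contourArea)[:,0,:]
c=np.array([352.8,237.2]); v=cn-c; ang=np.degrees(np.arctan2(-v[:,1],v[:,0]))
sel=cn[(ang>-45)&(ang<70)]
P=ray(d,sel,.04)[:,:2]
s,r=circfit(P); print('arc fit',s.round(4),r.round(4),len(sel))
# fixed-radius
from scipy.optimize import least_squares
f=least_squares(lambda q:np.hypot(*(P-q).T)-.0255-.0006,s); print('fixed r',f.x.round(4))
# lugs: lighter grey patches
v=hsv[...,2]; lm=((v>95)&(hsv[...,1]<60)).astype(np.uint8); lm[:y0-22]=0; lm[y0+17:]=0; lm[:,:x0-22]=0; lm[:,x0+25:]=0
k,lab,st,cen=cv2.connectedComponentsWithStats(lm)
for i in range(1,k):
    if st[i,4]>8: print('lug',st[i],cen[i].round(1),ray(d,cen[i],.006)[0].round(4))
print('px of hand centre',ray(d,(352.8,237.2),.04))
E
```

```text
arc fit [ 0.4752 -0.289 ] 0.0223 17
fixed r [ 0.4742 -0.2847]
lug [339 223  10   7  44] [343.3 225.6] [ 0.5085 -0.2726  0.006 ]
lug [351 245  10   9  69] [355.3 249.4] [ 0.4438 -0.3007  0.006 ]
px of hand centre [[ 0.47433199 -0.28688635  0.04      ]]
```

```bash
python3 -m jog '[[[0,-0.012,0.022,0,-1],[0,-0.03,0.054,0,-1],[0,-0.05,0.09,0,-1],[0.01,-0.07,0.125,0,-1],[0.02,-0.09,0.16,0,-1],[0.03,-0.108,0.192,0,-1],[0.045,-0.12,0.215,0,-1],[0.06,-0.126,0.226,0,-1],[0.07,-0.126,0.226,0,-1],[0.07,-0.126,0.226,0,-1]]]' 40; python3 - <<'E'
from h import *
d=grab('scene','f1'); state(); print(delta([0.4753,-0.2868,0.019])); p=proj(d,[[.475,-.287,.05]])[0].astype(int)
print(p, proj(d,[[0.475,-0.287,.04]]))
b=cv2.imread('pics/f1.png')[max(0,p[1]-60):p[1]+60,p[0]-60:p[0]+60]; t=grab('top','f2')['color'][180:300,290:410,::-1]
cv2.imwrite('pics/f.png',np.hstack([cv2.resize(b,(400,400)),cv2.resize(t,(400,400))]))
E
```

```text
t: 9.95
tool_pos: [0.4719, -0.2841, 0.1336]
tool_rot: [0.92, 1.371, -0.909]
contact_force: [-0.5, -1.2, -0.2]
opening: 0.0852
t 10.0 tcp [ 0.4727 -0.2844  0.1352] x [ 0.004  0.004 -1.   ] jaw yaw -67.39 F [-0.2  -0.13  0.49] Tq [0.014 0.016 0.015] open 0.0853 q [-0.68  -0.044  1.874  0.006  1.31   0.495]
[0.1162 0.0008 0.0035]
[340 175] [[339.59760408 177.9738205 ]]
```

View pics/f.png

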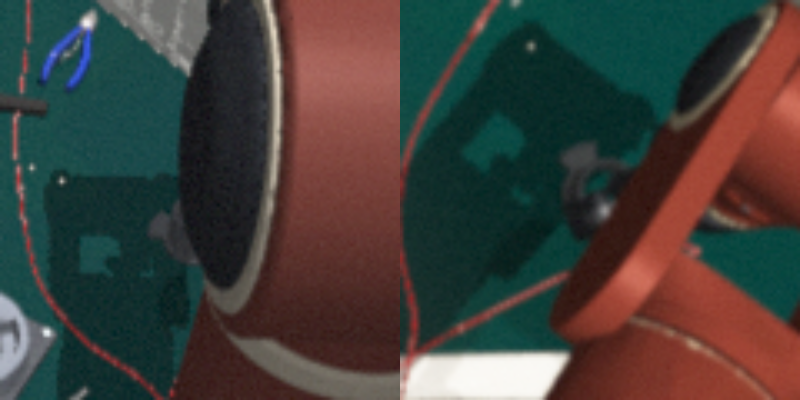

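```bash
python3 -m jog '[[[0.03,0,0.003,0,-1],[0.065,0.001,0.0035,0,-1],[0.095,0.001,0.0035,0,-1],[0.11,0.001,0.0035,0,-1],[0.116,0.001,0.0035,0,-1],[0.116,0.001,0.0035,0,-0.3],[0.116,0.001,0.0035,0,1],[0.116,0.001,0.0035,0,1],[0.116,0.001,0.0035,0,1],[0.116,0.001,0.0035,0,1],[0.116,0.001,0.0035,0,1]]]' 40; python3 - <<'E'
from h import *
state(); d=grab('scene'); t=grab('top','f3')['color'][180:300,290:410,::-1]
cv2.imwrite('pics/f4.png',cv2.resize(t,(480,480)))
E
```

```text
t: 11.15
tool_pos: [0.4779, -0.2884, 0.0229]
tool_rot: [0.917, 1.363, -0.908]
contact_force: [0.3, 0.8, 6.2]
opening: 0.0492
t 11.15 tcp [ 0.4779 -0.2884  0.0229] x [ 0.009  0.    -1.   ] jaw yaw -67.36 F [0.27 0.85 6.15] Tq [ 0.277  0.135 -0.015] open 0.0492 q [-0.679  0.115  1.921  0.007  1.098  0.493]
```

View pics/f4.png

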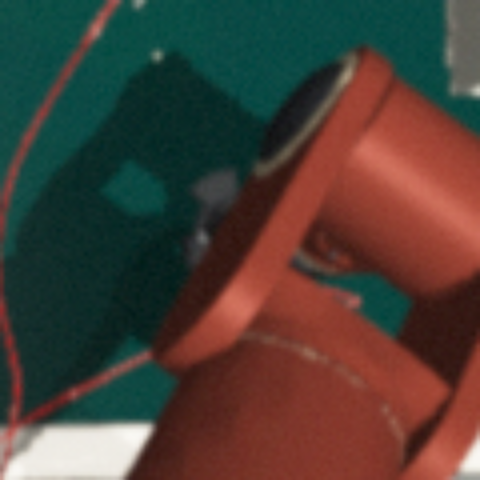

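```bash
python3 -m jog '[[[-0.01,0,0,0,1],[-0.03,0,0,0,1],[-0.06,0,0,0,1],[-0.09,0,0,0,1],[-0.11,0,0,0,1],[-0.12,0,0,0,1],[-0.12,0,0,0,1]]]' 50; python3 - <<'E'
from h import *
state(); print(delta([0.5018,-0.0295,0.12]))
E
```

```text
t: 11.95
tool_pos: [0.4776, -0.2891, 0.145]
tool_rot: [0.916, 1.359, -0.908]
contact_force: [0.1, -0.1, -2.4]
opening: 0.049
t 11.95 tcp [ 0.4776 -0.2891  0.145 ] x [ 0.012 -0.002 -1.   ] jaw yaw -67.37 F [ 0.08 -0.06 -2.42] Tq [-0.     0.06   0.006] open 0.049 q [-0.681 -0.044  1.858  0.006  1.317  0.493]
[ 0.0248  0.122  -0.2305]
```

```bash
python3 -m jog '[[[0,0.01,-0.019,0,1],[0,0.026,-0.049,0,1],[0,0.044,-0.083,0,1],[0,0.062,-0.117,0,1],[0,0.08,-0.151,0,1],[0,0.098,-0.185,0,1],[0.005,0.111,-0.21,0,1],[0.01,0.118,-0.224,0,1],[0.015,0.122,-0.2305,0,1],[0.02,0.122,-0.2305,0,1],[0.024,0.122,-0.2305,0,1],[0.024,0.122,-0.2305,0,1]]]' 50; python3 - <<'E'
from h import *
d=grab('scene','k1'); o,R=state(); print(delta([0.5018,-0.0295,0.043]))
p0=proj(d,[[.5,-.03,.06]])[0].astype(int)-np.array([40,55])
big=cv2.resize(d['color'][p0[1]:p0[1]+90,p0[0]:p0[0]+80,::-1],None,fx=6,fy=6,interpolation=cv2.INTER_CUBIC)
z=o['tool_pos'][2]-.0229; a=np.linspace(0,2*np.pi,60)
for r,zz,c in ((.043,z+.006,(0,0,255)),(.0255,z+.04,(0,255,255))):
    q=proj(d,np.c_[.5001+r*np.cos(a),-.0302+r*np.sin(a),np.full(60,zz)])
    for v in q: cv2.circle(big,tuple(((v-p0+.5)*6).astype(int).tolist()),1,c,-1)
for s in (-1,1):
  for b in (-23,23):
    t=np.radians(21.8+b); q=proj(d,[[.5001+s*.043*np.cos(t),-.0302+s*.043*np.sin(t),z+.006]])[0]
    cv2.circle(big,tuple(((q-p0+.5)*6).astype(int).tolist()),3,(0,255,0),-1)
cv2.imwrite('pics/k1c.png',big)
E
```

```text
t: 13.15
tool_pos: [0.5011, -0.0302, 0.1196]
tool_rot: [0.917, 1.36, -0.91]
contact_force: [-0.1, 0.1, -1.8]
opening: 0.0489
t 13.2 tcp [ 0.5014 -0.0303  0.1201] x [ 0.011 -0.002 -1.   ] jaw yaw -67.45 F [ 0.46 -0.6  -1.63] Tq [ 0.032 -0.006  0.041] open 0.0487 q [-0.209 -0.157  2.006  0.     1.281  0.968]
[ 0.0771 -0.0001 -0.001 ]
```

View pics/k1c.png

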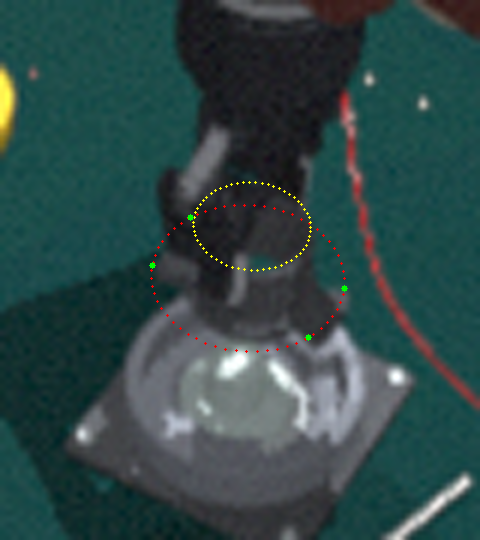

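```bash
python3 -m jog '[[[0.01,0,-0.001,0,1],[0.022,0,-0.001,0,1],[0.034,0,-0.001,0,1],[0.044,0,-0.001,0,1],[0.052,0,-0.001,0,1],[0.058,0,-0.001,0,1],[0.062,0,-0.001,0,1],[0.062,0,-0.001,0,1]]]' 50; python3 - <<'E'
from h import *
d=grab('scene','k2'); o,R=state()
p0=proj(d,[[.5,-.03,.06]])[0].astype(int)-np.array([40,45])
c=d['color'][p0[1]:p0[1]+80,p0[0]:p0[0]+80,::-1]; c=cv2.convertScaleAbs(c,alpha=1.8,beta=10)
cv2.imwrite('pics/k2c.png',cv2.resize(c,None,fx=7,fy=7,interpolation=cv2.INTER_CUBIC))
E
```

```text
t: 14.0
tool_pos: [0.5014, -0.0294, 0.0576]
tool_rot: [0.917, 1.36, -0.91]
contact_force: [-0.6, 0.6, -2.5]
opening: 0.0487
t 14.05 tcp [ 0.5018 -0.0295  0.0582] x [ 0.011 -0.002 -1.   ] jaw yaw -67.44 F [-0.3   0.01 -2.05] Tq [ 0.001  0.015 -0.045] open 0.0488 q [-0.207 -0.072  2.042  0.     1.16   0.97 ]
```

View pics/k2c.png

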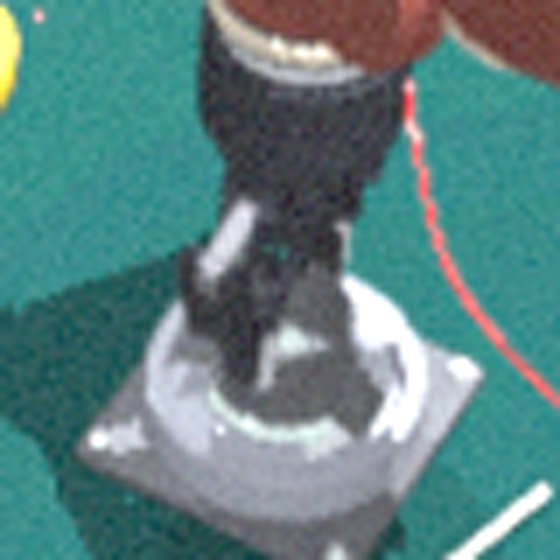

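```bash
python3 -m jog '[[[0.003,0,0,0,1],[0.006,0,0,0,1],[0.009,0,0,0,1],[0.011,0,0,0,1],[0.0125,0,0,0,1],[0.014,0,0,0,1],[0.014,0,0,0,1]]]' 50;  python3 -m jog '[[[0.001,0,0,0,1],[0.002,0,0,0,1],[0.002,0,0,0,1]]]' 50
```

```text
t: 14.75
tool_pos: [0.5018, -0.0294, 0.0439]
tool_rot: [0.917, 1.36, -0.91]
contact_force: [-0.7, -0.2, -1.9]
opening: 0.049
t: 15.05
tool_pos: [0.5017, -0.0294, 0.0417]
tool_rot: [0.917, 1.36, -0.91]
contact_force: [-0.3, -0.6, -1.1]
opening: 0.0492
```

```bash
python3 -m jog '[[[0.001,0,0,0,1],[0.001,0,0,0,1]]]' 50; python3 -m jog '[[[0.001,0,0,0,1],[0.001,0,0,0,1]]]' 50
```

```text
t: 15.25
tool_pos: [0.502, -0.0295, 0.0411]
tool_rot: [0.917, 1.36, -0.91]
contact_force: [-0.4, 0.0, -0.1]
opening: 0.0488
t: 15.45
tool_pos: [0.5021, -0.0295, 0.041]
tool_rot: [0.917, 1.36, -0.91]
contact_force: [-4.8, 0.3, 5.9]
opening: 0.0486
```

```bash
python3 -m jog '[[[-0.0005,0,0,0.07,1],[-0.0005,0,0,0.15,1],[-0.0005,0,0,0.24,1],[-0.0005,0,0,0.33,1],[-0.0005,0,0,0.42,1],[-0.0005,0,0,0.51,1],[-0.0005,0,0,0.6,1],[-0.0005,0,0,0.68,1],[-0.0005,0,0,0.75,1],[-0.0005,0,0,0.8,1],[-0.0005,0,0,0.8,1]]]' 50; python3 - <<'E'
from h import *
d=grab('scene','k3'); o,R=state()
p0=proj(d,[[.5,-.03,.06]])[0].astype(int)-np.array([40,45])
c=d['color'][p0[1]:p0[1]+80,p0[0]:p0[0]+80,::-1]; c=cv2.convertScaleAbs(c,alpha=1.8,beta=10)
cv2.imwrite('pics/k3c.png',cv2.resize(c,None,fx=7,fy=7,interpolation=cv2.INTER_CUBIC))
E
```

```text
t: 16.55
tool_pos: [0.502, -0.0295, 0.0413]
tool_rot: [1.507, 0.981, -1.493]
contact_force: [0.4, -0.1, -0.6]
opening: 0.0485
t 16.6 tcp [ 0.502  -0.0295  0.0413] x [ 0.01  -0.002 -1.   ] jaw yaw -113.21 F [-0.6   0.53 -1.51] Tq [-0.023  0.057 -0.039] open 0.0488 q [-0.207 -0.044  2.049  0.     1.127  1.769]
```

View pics/k3c.png

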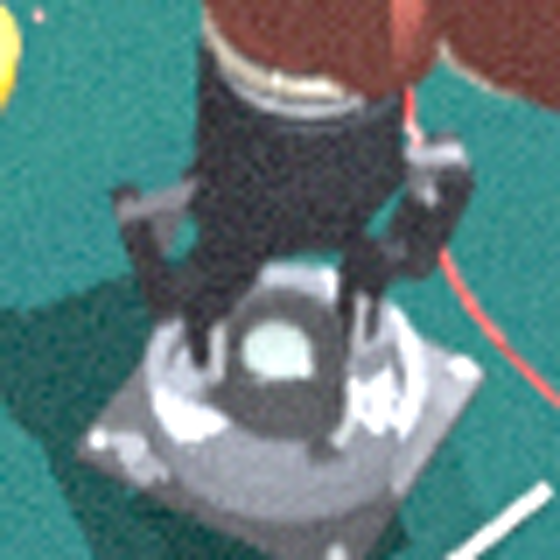

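```bash
python3 -m jog '[[[0,0,0,0.06,1],[0,0,0,0.13,1],[0,0,0,0.2,1],[0,0,0,0.27,1],[0,0,0,0.33,1],[0,0,0,0.38,1],[0,0,0,0.42,1],[0,0,0,0.42,1]]]' 50; python3 -c "
from h import *; state()"; python3 -m jog '[[[0,0,0,0.02,1],[0,0,0,0.04,1],[0,0,0,0.06,1],[0,0,0,0.06,1]]]' 50;  python3 -c "
from h import *; state()"
```

```text
t: 17.4
tool_pos: [0.5019, -0.0295, 0.0412]
tool_rot: [1.792, 0.693, -1.775]
contact_force: [0.1, 0.0, -1.1]
opening: 0.0488
t 17.4 tcp [ 0.5019 -0.0295  0.0412] x [ 0.01  -0.002 -1.   ] jaw yaw -137.22 F [ 0.06  0.02 -1.13] Tq [-0.005  0.005 -0.03 ] open 0.0488 q [-0.207 -0.044  2.049  0.     1.127  2.188]
t: 17.8
tool_pos: [0.5009, -0.0299, 0.0411]
tool_rot: [1.828, 0.647, -1.817]
contact_force: [-5.6, -1.4, 2.3]
opening: 0.0484
t 17.8 tcp [ 0.5009 -0.0299  0.0411] x [ 0.007 -0.003 -1.   ] jaw yaw -140.65 F [-5.62 -1.42  2.3 ] Tq [-0.464  0.995  0.225] open 0.0484 q [-2.070e-01 -4.400e-02  2.049e+00 -2.000e-03  1.129e+00  2.248e+00]
```

Turn of 73° with lateral force and torque rising: the stops are reached. Release, lift, move aside and look.

```bash
python3 -m jog '[[[0,0,0,0.02,1],[0,0,0,0.02,1],[0,0,0,0,1],[0,0,0,0,0],[0,0,0,0,-0.5],[0,0,0,0,-1],[0,0,0,0,-1],[-0.01,0,0,0,-1],[-0.03,0,0,0,-1],[-0.06,0,0,0,-1],[-0.1,0,0,0,-1],[-0.14,0,0,0,-1]]]' 50; python3 -c "
from h import *; state(); print(delta([0.45,-0.35,0.2]))"
```

```text
t: 19.0
tool_pos: [0.4997, -0.0293, 0.183]
tool_rot: [1.828, 0.647, -1.817]
contact_force: [0.7, 0.9, 0.7]
opening: 0.0851
t 19.0 tcp [ 0.4997 -0.0293  0.183 ] x [ 0.007 -0.003 -1.   ] jaw yaw -140.65 F [0.67 0.92 0.7 ] Tq [-0.016 -0.003  0.021] open 0.0851 q [-2.070e-01 -2.220e-01  1.953e+00 -1.000e-03  1.403e+00  2.248e+00]
[-0.0165  0.2166  0.2417]
```

```bash
python3 -m jog '[[[-0.01,0.02,0.022,0,-1],[-0.02,0.05,0.056,0,-1],[-0.02,0.08,0.09,0,-1],[-0.02,0.11,0.123,0,-1],[-0.02,0.14,0.156,0,-1],[-0.02,0.17,0.19,0,-1],[-0.02,0.195,0.218,0,-1],[-0.02,0.21,0.235,0,-1],[-0.02,0.216,0.24,0,-1],[-0.02,0.216,0.24,0,-1]]]' 50; python3 - <<'E'
from h import *
state()
t=grab('top','z_top'); s=grab('scene','z_scene')
a=rectify(t,(0.5001,-0.0302),0.04); 
p=proj(s,[[.5,-.03,.03]])[0].astype(int); b=cv2.resize(s['color'][p[1]-40:p[1]+40,p[0]-40:p[0]+40,::-1],(500,500),interpolation=cv2.INTER_CUBIC)
cv2.imwrite('pics/z.png',cv2.resize(cv2.convertScaleAbs(np.hstack([a,b]),alpha=1.4),(800,400)))
E
```

```text
t: 20.0
tool_pos: [0.4509, -0.349, 0.204]
tool_rot: [1.83, 0.645, -1.817]
contact_force: [0.7, -0.2, -0.2]
opening: 0.0854
t 20.0 tcp [ 0.4509 -0.349   0.204 ] x [ 0.008 -0.003 -1.   ] jaw yaw -140.73 F [ 0.75 -0.22 -0.25] Tq [ 0.055  0.066 -0.009] open 0.0854 q [-0.791 -0.064  1.775  0.004  1.423  1.665]
```

View pics/z.png

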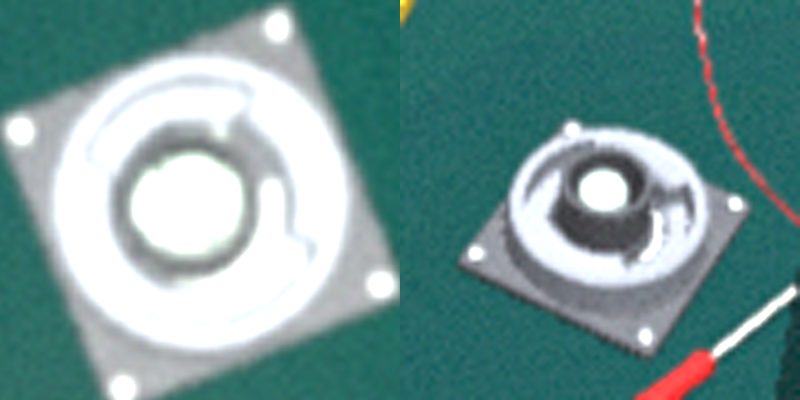

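View pics/z_top.png

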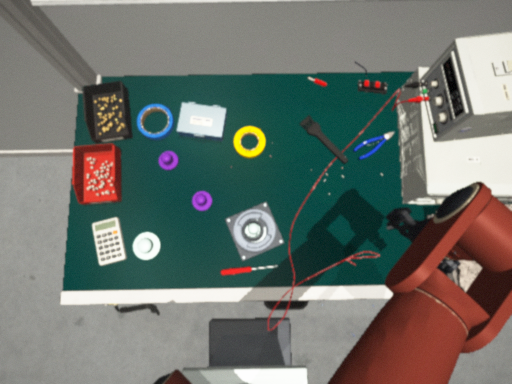

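```bash
python3 - <<'E'
from h import *
d=grab('scene'); t=grab('top','z2_top')
im=cv2.imread('pics/z2_top.png'); s=cv2.imread('pics/z_scene.png')
a=rectify(t,(0.5001,-0.0302),0.024,half=0.055,n=400)
p=proj(d,[[.5,-.03,.03]])[0].astype(int); b=cv2.resize(s[p[1]-30:p[1]+30,p[0]-30:p[0]+30],(400,400),interpolation=cv2.INTER_CUBIC)
cv2.imwrite('pics/z2.png',np.hstack([cv2.convertScaleAbs(a,alpha=.95),b]))
# collar top circle from bright lens seen + dark ring: fit outer dark boundary at z .058
g=cv2.cvtColor(im,cv2.COLOR_BGR2GRAY); r=rectify(t,(0.5,-0.0302),0.058,half=0.04,n=400); g=cv2.GaussianBlur(cv2.cvtColor(r,cv2.COLOR_BGR2GRAY),(5,5),0)
m=(g<125).astype(np.uint8); cs,_=cv2.findContours(m,cv2.RETR_EXTERNAL,cv2.CHAIN_APPROX_NONE); c=max(cs,key=cv2.contourArea)
(x,y),w=cv2.minEnclosingCircle(c); k=.08/400; print('dark blob centre', .5+(200-y)*k, -.0302+(200-x)*k,'r',w*k)
h=(g>150).astype(np.uint8)
_,lab,st,cen=cv2.connectedComponentsWithStats(h); i=lab[200,195]; print('bore', st[i], .5+(200-cen[i][1])*k, -.0302+(200-cen[i][0])*k)
cv2.imwrite('pics/z3.png',np.hstack([r,cv2.cvtColor(m*255,cv2.COLOR_GRAY2BGR)]))
E
```

```text
dark blob centre 0.4968119140625 -0.02694984436035156 r 0.029456225585937502
bore [   72   123   209   189 30650] 0.496492352365416 -0.025886309951060362
```

View pics/z2.png

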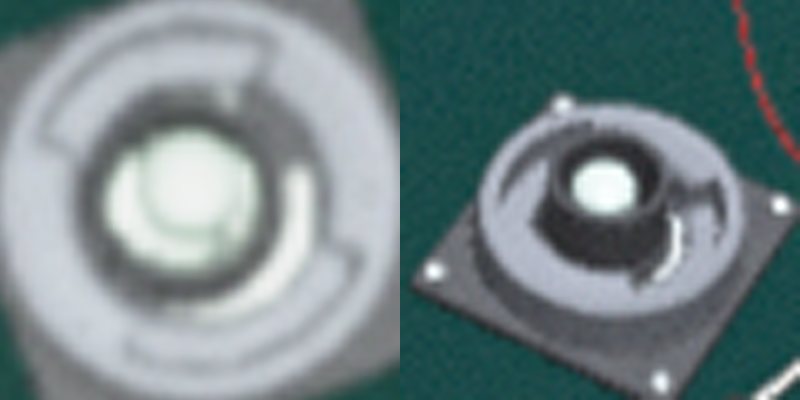

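View pics/z3.png

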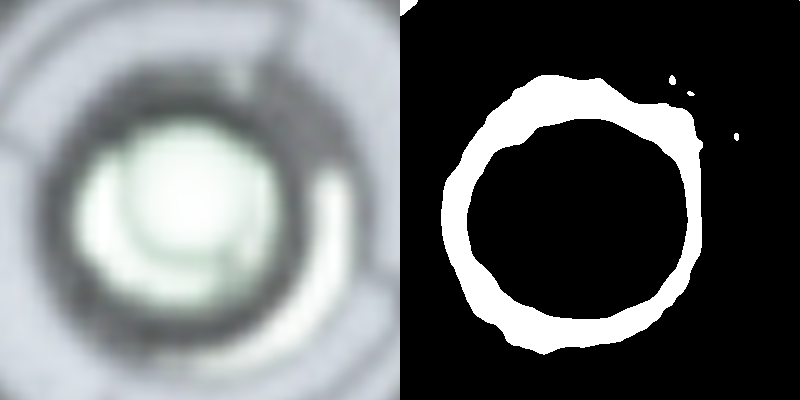

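```bash
python3 -c "
from station import ctrl; print(ctrl.finish_job())"
```

```text
the job is handed in; nothing more can be done
None
```

The job is done and handed in at about 20 s on the robot's clock; no verdict was reported.

**What I did:** I gripped the smaller lens by its knob and lowered it into the well. It touched down at the expected height with about 5 N, and I let go there. I then lowered the ring over it with the lugs in the gaps, until its underside sat about 18 mm above the cell's origin. Turning it clockwise, I felt it come up against the stops after about 73°. I released it and moved the arm clear.

**Last checks:**
- **Ring position:** it looked level in the final pictures, but about 5 mm off the cell's centre. That is within the 11 mm limit and about as far as the lug track allows.
- **Ring turn:** the one lug edge I could see, going under a flange, puts the ring about 66 to 72° from mid-gap. That is slightly less than the 73° the gripper turned, but still past the required 50°. I could not see the other lug.
- **Lens:** its knob is upright inside the ring.
- **Larger lens and the purple look-alikes:** all are where they were at the start.

No check failed.

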